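# Lock the pusher into the food processor's feed tube

## Task

Close the food processor's feed tube with its red pusher. The pusher is a tight fit and the lid sits some millimetres off centre, so set it in tilted by about 20 degrees, lower edge first, feel for the bore, straighten it up, slide it down fully home and turn it clockwise until it locks. Go gently, the tube is brittle, and leave the other things on the worktop where they are.

Things in the scene. Friction and masses are not known exactly. Their poses are not given: they have to be found in the camera images.
- processor: compact round food processor, 160 mm across, fixed on the worktop: white motor base with a black dial, clear bowl, grey lid (top 110 mm up), white feed tube with its rim 168 mm up, two catches on it to 179 mm. Origin: centre of its underside, z up; the dial faces its -x.
- chute_mouth (a point): centre of the feed tube's mouth, level with its rim, were the lid exactly centred (24 mm towards the dial from the processor's axis). Axes as the processor's. The lid lies pushed over to the edge of its loose seat: the real tube is upright but 6.5 mm off this point, level, in a direction that differs each time; this reading does not show that shift. Pushed, the lid does not give way.
- lock_line (a point): same point as chute_mouth; its x axis is the level line along which the pusher's wing and lugs lie when locked under the catches: 50 degrees clockwise, seen from above, from the processor's x axis. The lugs pass down between the catches when they lie along the processor's x axis, to within 10 degrees; turned clockwise they meet a stop 3 degrees past this line.
- collar (a point): point on the flat white collar, 72 mm across and flush with the rim, 25 mm towards the dial from chute_mouth. Bore: round, 32 mm across, 58 mm deep, sharp rim, no lead-in. Two facing hook-shaped catches stand on the collar on the locked line, 26 to 36 mm from the bore's axis, 11 mm high, the underside of their roofs 7.5 mm above the rim. It has the same error as chute_mouth.
- pusher: red plastic pusher, about 0.09 kg, standing upright on the worktop. Origin: centre of the flat lower end of its pin; z along the pin to the grip. Pin 30 mm in diameter, 55 mm long, sharp lower edge; then a round stop flange, 42 mm across, 55 to 61 mm from the lower end. Home, the flange lies on the rim, the lower end 55 mm below it. Half a turn about z changes nothing.
- pusher_grip (a point): point to grip on the pusher's axis, 88 mm from its lower end, axes as the pusher's: in the flat upright wing, 36 mm long along x, 14 mm thick along y, 61 to 100 mm from the lower end. Below it two lugs on the flange, along +x and -x, 14 mm wide, 5 mm thick, 62 mm over both. Keep fingertips at least 68 mm from the lower end, so that they clear the catches.
- white_mug: white mug with small leaves, 92 mm across, 95 mm high, origin at the centre of its underside; stays where it is
- glass: clear drinking glass, 80 mm across, 91 mm high, origin at the centre of its underside; stays where it is
- tub: round food box with a red lid, 165 mm across, 59 mm high, origin at the centre of its underside; stays where it is
- onion: brown onion, 78 mm across, 85 mm high, origin at the centre of its underside; stays where it is
Mind the look-alikes: they are no part of the job. Of the things that look like the pusher, the largest one is meant.

How it is judged:
By the outcome, as a careful person would: the job done as asked, in the order asked, and still so for the second after the job is handed in, with the robot touching nothing.
It also fails if it takes over 72 s, if anything falls off the work surface, if the arm or the gripper's body presses on something with over 40 N, if the wrist force passes 120 N, or if a joint passes its speed limit or range.

## Robot

A 6-joint arm with a two-finger parallel gripper is mounted at the origin on a cart in front of the work surface, level with it; the furniture and walls round the work are solid. World frame = base frame: x ahead of the robot, y to its left, z up, the work surface at z = 0. Lengths are in m, angles in rad, forces in N, time in s.
With the tool pointing down it reaches from about 0.375 to 0.9 m from the base axis. Payload 3.1 kg.
Tool frame: the origin (TCP) lies where the fingers leave the gripper's body, on its centre line; the fingertips stand 73 mm ahead of it and the grasp point (between the pads) lies 54 mm ahead of it; z points along the fingers, y is the line along which they close (so a half turn about z gives the same grasp; the last joint's range is limited). The gripper opens to 85 mm and grips with 20 to 120 N. Pads are 22 mm wide; open, the fingers measure 114 mm over their backs; the gripper's body (76 mm by 85 mm) begins 54 mm behind the grasp point. The pads swing forward as they close: fully open they stand 13 mm farther back than shut.
Start: joints at [1.079, 0.527, 1.433, -0, 1.181, -0.178], TCP at [0.193, 0.594, 0.304] pointing down, gripper open.
Joint ranges: [-3.08, 3.08], [-0.75, 2.2], [0.22, 2.44], [-1.43, 4.57], [0, 2.65], [-2.85, 2.85]. Speed limits (rad/s): [2.79, 2.79, 3.14, 3.14, 3.14, 3.14].

## Interface

Orientations are given as a unit quaternion [x, y, z, w].
In Python, from station import manip gives the robot as it stands.
- The arm moves only by the shell command python3 -m crank 'ROWS' [FORCE]. ROWS is JSON, a list of rows, each an object with "dp": the shift along the tool's x, y, z normalised to -1 to 1, where 1 is 50 cm, a list of three; "delta_rot": the turn, a rotation vector about the tool's x, y, z normalised to -1 to 1, where 1 is 2 pi rad, a list of three; "fingers": the opening, from -1 (shut) to 1 (fully open). A call has 1 to 12 rows; each row shifts and turns the commanded pose from where the row before left it, along the tool's axes as they then stand; what a row does not reach is not made up. A row lasts 1/12 s, in which the tool goes at most 41.7 mm and 7.16 degrees, less where a joint would pass 70% of its speed; a pose out of reach is approached as far as the arm can. A call with a number of a shift or a turn outside -1 to 1 is refused whole. A call with a gripper value outside its range is refused whole. The fingers move at their own pace and stop on an object; FORCE is the grip in N (left out, the last holds). Time passes only in rows, so rows that do not move let the fingers close. It gives the time, the measured TCP pose, the force, the opening and the grip force at its end, in the units of the state.
- manip.sense(): the state, without advancing time (a new reading comes with each control period).
- manip.snapshot(name): name is "scene" or "top"; returns (picture, depth): 480x640x3 uint8, red, green, blue; 480x640 float32, m along the optical axis (not along the pixel's ray), 0 where there is no reading.
- manip.camera_model(name): a dict with "fx", "fy", "cx", "cy" (pixels), "origin" and "attitude" of the camera in the world. Camera axes: x right, y up, looking along -z (the intrinsics and any distortion apply to the point x, -y, -z); pixel columns grow to the right and rows downward; lengths in m; the calibration is good to about 2 mm. A picture is of the moment at which its call begins. camera_model takes no time and is no camera call.
- manip.sign_off(): hands the job in; it is judged then, once.
The state is a dict: "t": time; "q": joint angles; "qd": joint speeds; "tau": joint torques, N m; "tcp_pos": TCP position; "tool_rot": TCP orientation; "force": force on the tool from outside, world axes, zero at the start; "ft_torque": the same for the moment, N m; "finger_gap": opening from 0.0 (shut) to 1.0 (fully open); "gripper_force": force on a finger pad.
Only numpy, scipy, OpenCV 4.12 (cv2) and the standard library are available. Lean on these libraries where they do the work, as an engineer would, in place of code of your own. Each camera call takes 0.05 s, during which the arm holds its last target. There are 200 camera calls.

## Working session

There is one attempt and no reset: what is moved stays moved. The work goes in short steps, Python scripts to look and compute and a shell command to move; the robot and the scene stay as the last step left them, time stands still between calls to the robot, and variables do not carry over. Pictures are saved under pics/ and viewed, at most 10 in all, crops included, and the job is handed in when it is done.

```bash
ls; mkdir -p pics; python3 - <<'E'
from station import manip
import cv2,json
s=manip.sense();print(s)
for n in("scene","top"):
    p,d=manip.snapshot(n);cv2.imwrite(f"pics/{n}0.png",p[:,:,::-1]);print(n,manip.camera_model(n))
    import numpy as np;np.save(f"pics/{n}0.npy",d)
E
```

```text
pics
{'t': 0.0, 'q': array([ 1.07849287e+00,  5.28417456e-01,  1.43389476e+00, -2.60848056e-05,
        1.18138252e+00, -1.78509752e-01]), 'qd': array([ 0.00041675, -0.00112185,  0.00133494,  0.00065534,  0.00038397,
        0.00018266]), 'tau': array([ 1.17937023e-03, -4.42351770e+01, -1.78027940e+01, -1.60580703e-04,
        8.39119573e-03,  4.83783040e-06]), 'tcp_pos': array([0.19263444, 0.59398883, 0.30296577]), 'tool_rot': array([ 1.56248944e-01,  9.87717147e-01, -9.96442106e-04, -3.34564405e-04]), 'force': array([ 0.88586687, -0.4900129 , -0.4722192 ]), 'ft_torque': array([-0.01241273, -0.00325072,  0.00728004]), 'gripper_force': 0.0, 'finger_gap': 0.9987965894301097}
scene {'fx': 445.3599868896878, 'fy': 445.3599868896878, 'cx': 317.3048104821133, 'cy': 241.49032766349887, 'origin': array([ 0.14635126, -0.50907991,  0.88245281]), 'attitude': array([ 0.32387467, -0.11664026, -0.33624294,  0.87660763])}
top {'fx': 467.1118024860331, 'fy': 467.1118024860331, 'cx': 329.3655963575878, 'cy': 242.8713059557152, 'origin': array([0.358363  , 0.00427631, 1.45384893]), 'attitude': array([-0.04761355,  0.05298162,  0.70854699, -0.70205915])}
```

View pics/scene0.png

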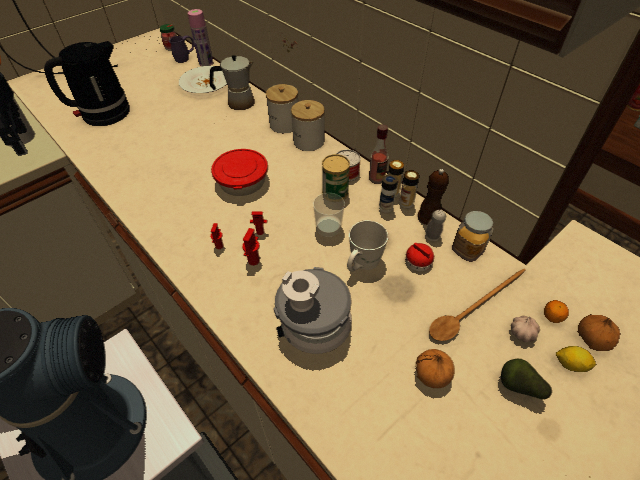

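View pics/top0.png

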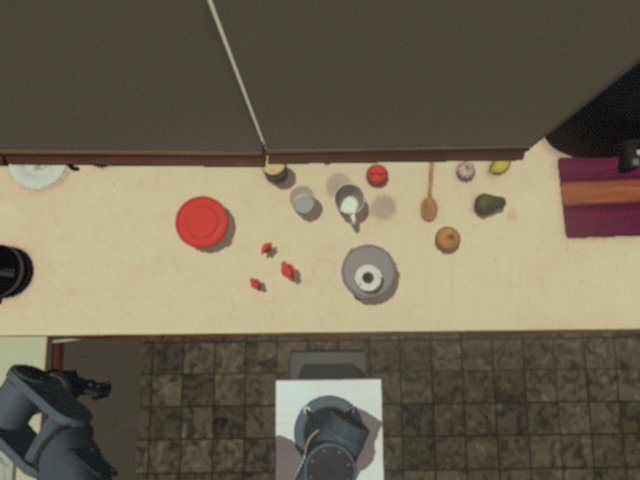

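The scene view shows three red pusher-like things: (217,236), (259,223) and the largest at (252,247), which is (288,271) in the top view. The tub lid at (240,168) and the timer at (420,257) are also red. The feed tube is at (300,288) in scene and (368,278) in top. I choose the largest, (252,247).

```bash
cat > h.py <<'E'
import numpy as np,cv2
from scipy.spatial.transform import Rotation as R
from station import manip
def ray(n,uv):
    c=manip.camera_model(n);uv=np.atleast_2d(uv).astype(float)
    d=np.c_[(uv[:,0]-c['cx'])/c['fx'],-(uv[:,1]-c['cy'])/c['fy'],-np.ones(len(uv))]
    return np.array(c['origin']),R.from_quat(c['attitude']).apply(d)
def onplane(n,uv,z):
    o,d=ray(n,uv);return o+d*((z-o[2])/d[:,2])[:,None]
def cloud(n,depth,mask):
    v,u=np.nonzero(mask&(depth>0));o,d=ray(n,np.c_[u,v]);return o+d*depth[v,u][:,None],np.c_[u,v]
def proj(n,P):
    c=manip.camera_model(n);q=R.from_quat(c['attitude']).inv().apply(np.atleast_2d(P)-c['origin'])
    return np.c_[c['cx']+c['fx']*q[:,0]/-q[:,2],c['cy']-c['fy']*q[:,1]/-q[:,2]]
def red(p):
    p=p.astype(int);return (p[:,:,0]>90)&(p[:,:,1]<70)&(p[:,:,2]<70)&(p[:,:,0]>2.2*p[:,:,1])
E
python3 - <<'E'
from h import *
ims=[]
for n in("scene","top"):
    p=cv2.imread(f"pics/{n}0.png")[:,:,::-1];d=np.load(f"pics/{n}0.npy")
    k,l,st,ce=cv2.connectedComponentsWithStats(red(p).astype(np.uint8))
    for i in range(1,k):
        if st[i,4]<25:continue
        P,_=cloud(n,d,l==i)
        top=P[P[:,2]>P[:,2].max()-.012]
        print(n,st[i],ce[i].round(1),'zmax',P[:,2].max().round(3),'mean top',top.mean(0).round(4),'ext',np.ptp(top,0).round(3))
        c,v=np.linalg.eigh(np.cov(top[:,:2].T));print('   axis deg',np.degrees(np.arctan2(v[1,1],v[0,1])).round(1),np.sqrt(c).round(4))
    # collar : points at z .160-.176
    m=np.ones(d.shape,bool);P,uv=cloud(n,d,m)
    s=(abs(P[:,2]-.168)<.005)&(abs(P[:,0]-.4)<.2)&(abs(P[:,1]+.1)<.2)
    Q=P[s];print(n,'collar',len(Q),Q.mean(0),Q.min(0),Q.max(0))
    s=(abs(P[:,2]-.110)<.006)&(abs(P[:,0]-.4)<.2)&(abs(P[:,1]+.1)<.2)
    Q=P[s];print(n,'lid',len(Q),Q.mean(0),Q.min(0),Q.max(0))
s=cv2.imread("pics/scene0.png");t=cv2.imread("pics/top0.png")
f=lambda im,x,y,w:cv2.resize(im[y:y+w,x:x+w],(390,390),interpolation=cv2.INTER_CUBIC)
cv2.imwrite("pics/c1.png",np.hstack([f(s,205,205,75),f(s,260,255,110)]))
cv2.imwrite("pics/c2.png",np.hstack([f(t,245,235,60),f(t,335,238,66)]))
E
```

```text
scene [ 211  149   57   39 1624] [238.9 167.1] zmax 0.063 mean top [0.6234 0.3776 0.057 ] ext [0.158 0.158 0.012]
   axis deg 51.3 [0.0395 0.0404]
scene [373 153  13   9  80] [379.2 156.8] zmax 0.109 mean top [0.9096 0.1091 0.1014] ext [0.022 0.026 0.012]
   axis deg 128.7 [0.0032 0.0082]
scene [252 212  11   3  31] [256.7 213. ] zmax 0.075 mean top [0.5442 0.1841 0.0725] ext [0.024 0.023 0.006]
   axis deg 140.2 [0.0031 0.0076]
scene [211 223   6   9  37] [213.7 227.2] zmax 0.076 mean top [0.4368 0.2162 0.073 ] ext [0.024 0.023 0.006]
   axis deg -137.2 [0.0031 0.0085]
scene [243 228  11  13  80] [248.2 234.4] zmax 0.105 mean top [0.4737 0.1169 0.1015] ext [0.035 0.028 0.007]
   axis deg -149.0 [0.0044 0.0111]
scene [252 236   7  16  50] [255.7 244.4] zmax 0.073 mean top [0.4824 0.1081 0.0629] ext [0.03  0.034 0.012]
   axis deg 49.4 [0.0031 0.0121]
scene [243 243   6  13  28] [244.3 249. ] zmax 0.087 mean top [0.4568 0.1135 0.0867] ext [0. 0. 0.]
   axis deg nan [nan nan]
scene [407 243  27  22 404] [419.8 254. ] zmax 0.056 mean top [ 0.7764 -0.1615  0.0505] ext [0.032 0.047 0.012]
[... 546 characters left out ...]

   axis deg 90.5 [0.0025 0.0145]
top [ 177  198   51   50 1234] [200.2 220.8] zmax 0.067 mean top [0.6284 0.3831 0.0584] ext [0.151 0.153 0.012]
   axis deg 51.6 [0.0375 0.0382]
top [600 211  40  16 280] [623.7 217.1] zmax 0.016 mean top [ 0.6396 -0.9393  0.0085] ext [0.049 0.128 0.012]
   axis deg 87.5 [0.0124 0.0293]
top collar 352 [ 0.44692044 -0.11250709  0.1677638 ] [ 0.41110755 -0.14504457  0.16313394] [ 0.48275715 -0.07595376  0.17293027]
top lid 1755 [ 0.47330708 -0.11933946  0.10947426] [ 0.39071027 -0.20176805  0.10401233] [ 0.5473943  -0.04244087  0.11591645]<stdin>:11: RuntimeWarning: Degrees of freedom <= 0 for slice
  c *= np.true_divide(1, fact)
  c *= np.true_divide(1, fact)
```

View pics/c1.png

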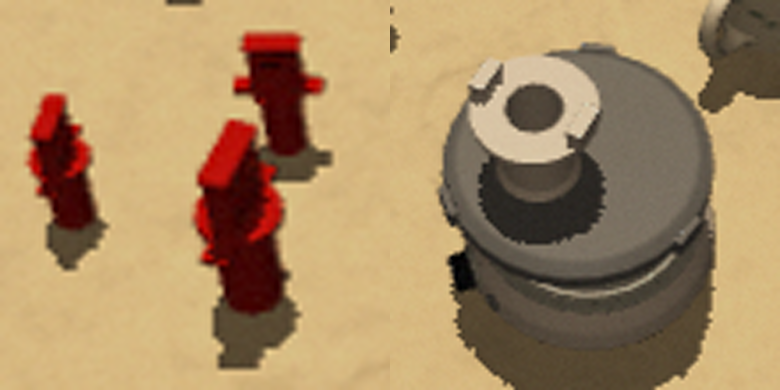

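View pics/c2.png

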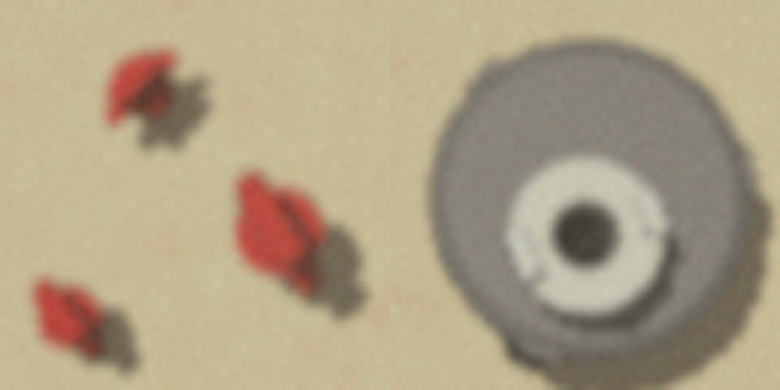

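The crops confirm the choice: the largest red pusher is at scene (252,247), wing running upper-left to lower-right in the top view. The bore is at about scene (300,285) and top (368,277), with catches at scene (287,278) and (314,289).

```bash
python3 - <<'E'
from h import *
def hsv(p):return cv2.cvtColor(np.ascontiguousarray(p),cv2.COLOR_RGB2HSV).astype(int)
a=onplane("scene",[[287.4,277.6],[314.4,289.4]],.179);dd=a[1]-a[0];print('catches',a.round(4),np.degrees(np.arctan2(dd[1],dd[0])),np.hypot(*dd[:2]),a.mean(0))
a=onplane("top",[[335+(148)*66/390,238+278*66/390],[335+(275)*66/390,238+222*66/390]],.179);dd=a[1]-a[0];print('top catches',a.round(4),np.degrees(np.arctan2(dd[1],dd[0])),np.hypot(*dd[:2]),a.mean(0))
print('dial dir scene',onplane("scene",[260+72*.282,255+270*.282],.04),'top',onplane("top",[335+135*66/390,238+350*66/390],.04))
for n in("scene","top"):
    p=cv2.imread(f"pics/{n}0.png")[:,:,::-1];d=np.load(f"pics/{n}0.npy");H=hsv(p)
    m=((H[:,:,0]<8)|(H[:,:,0]>172))&(H[:,:,1]>130)
    P,uv=cloud(n,d,m);s=(abs(P[:,0]-.47)<.04)&(abs(P[:,1]-.115)<.04)&(P[:,2]>.092)
    q=P[s][:,:2];r=cv2.minAreaRect(q.astype(np.float32)*1000);print(n,'wing',s.sum(),q.mean(0),r,np.median(P[s][:,2]))
    # collar outer + bore
    g=p.astype(int).mean(2)
    c=proj(n,[.443,-.112,.168])[0];y,x=np.mgrid[:480,:640];near=np.hypot(x-c[0],y-c[1])<(22 if n=="scene" else 16)
    thr=(np.percentile(g[near],90)+np.percentile(g[near],5))/2;print(n,c,thr)
    dark=((g<thr)&near).astype(np.uint8);k,l,st,ce=cv2.connectedComponentsWithStats(dark)
    for i in range(1,k):
        if st[i,4]>20:
            w=onplane(n,np.argwhere(l==i)[:,::-1],.168);print('  dark',st[i],ce[i],w.mean(0),np.ptp(w,0))
E
```

```text
catches [[ 0.4318 -0.0874  0.179 ]
 [ 0.4524 -0.1431  0.179 ]] -69.73415066646034 0.05946678008524322 [ 0.44207848 -0.11524615  0.179     ]
top catches [[ 0.4243 -0.0887  0.179 ]
 [ 0.4496 -0.148   0.179 ]] -66.89614714012934 0.06439648491854075 [ 0.43696233 -0.11835584  0.179     ]
dial dir scene [[ 0.38889612 -0.10193183  0.04      ]] top [[ 0.39502293 -0.09156403  0.04      ]]
scene wing 101 [0.47293785 0.11525599] ((474.5101623535156, 116.96591186523438), (38.81477355957031, 15.886040687561035), 32.38432312011719) 0.10116265980239558
scene [300.26940844 285.40698342] 126.5
  dark [279 269  44  39 490] [302.77346939 292.13061224] [ 0.43684871 -0.12681871  0.168     ] [0.09044649 0.08285461 0.        ]
  dark [292 279  17  13 178] [300.20786517 284.95505618] [ 0.44362924 -0.11107373  0.168     ] [0.03111256 0.03102754 0.        ]
top wing 72 [0.47705031 0.11779448] ((477.94110107421875, 118.21195220947266), (39.12668991088867, 15.47111701965332), 31.486778259277344) 0.10228725328071986
top [368.07479697 278.37566878] 130.69166666666666
  dark [354 264  31  31 150] [372.82666667 285.99333333] [ 0.42202294 -0.12464169  0.168     ] [0.08240828 0.0830375  0.        ]
  dark [363 272  11  11  92] [367.59782609 277.33695652] [ 0.44587611 -0.11074783  0.168     ] [0.02760261 0.0276537  0.        ]
```

```bash
cat >> h.py <<'E'
def plan(pos,yaw=None,tilt=(0,0,0)):
    """remaining tool-axis dp and delta_rot in move units to TCP pos; yaw = tool x heading deg (tool down)"""
    s=manip.sense();r=R.from_quat(s['tool_rot']);dp=r.inv().apply(np.array(pos)-s['tcp_pos'])/.5
    x=r.apply([1,0,0]);print('t %.2f'%s['t'],'tcp',s['tcp_pos'].round(4),'yaw',np.degrees(np.arctan2(x[1],x[0])).round(2),'z',r.apply([0,0,1]).round(3),'F',s['force'].round(1),'gap',round(s['finger_gap'],3),'gf',round(s['gripper_force'],1))
    print('dp',dp.round(4))
    if yaw is not None:
        y=np.radians(yaw);c,n=np.cos(y),np.sin(y)
        tgt=R.from_rotvec(tilt)*R.from_matrix(np.array([[c,n,0],[n,-c,0],[0,0,-1]]))
        print('drot',((r.inv()*tgt).as_rotvec()/(2*np.pi)).round(4))
    return s
E
Z='{"dp":[0,0,0],"delta_rot":[0,0,-0.0174],"fingers":1}'
python3 -m crank '[{"dp":[0,0,0],"delta_rot":[0,0,-0.0174],"fingers":1},{"dp":[0,0,0],"delta_rot":[0,0,-0.0174],"fingers":1},{"dp":[0,0,0],"delta_rot":[0,0,-0.0174],"fingers":1},{"dp":[0,0,0],"delta_rot":[0,0,-0.0174],"fingers":1},{"dp":[0,0,0],"delta_rot":[0,0,-0.0174],"fingers":1},{"dp":[0,0,0],"delta_rot":[0,0,-0.0174],"fingers":1},{"dp":[0,0,0],"delta_rot":[0,0,-0.0174],"fingers":1},{"dp":[0,0,0],"delta_rot":[0,0,-0.0174],"fingers":1}]'
python3 -c "
from h import *
plan([.476,.1175,.25],212)"
```

```text
t: 0.77
tcp_pos: [0.1927, 0.5942, 0.3033]
tool_rot: [-0.279, 0.96, -0.0, -0.0]
force: [-0.2, 0.5, -0.0]
finger_gap: 0.998
gripper_force: 0.0
t 0.77 tcp [0.1927 0.5942 0.3033] yaw -147.56 z [-0.001 -0.001 -1.   ] F [-0.2  0.5 -0. ] gap 0.998 gf 0.0
dp [ 0.0332 -1.1084  0.1074]
drot [-0.0001 -0.0002  0.0012]
```

```bash
python3 -m crank '[{"dp":[0.002,-0.07,0.004],"delta_rot":[0,0,0],"fingers":1},{"dp":[0.002,-0.07,0.004],"delta_rot":[0,0,0],"fingers":1},{"dp":[0.002,-0.07,0.004],"delta_rot":[0,0,0],"fingers":1},{"dp":[0.002,-0.07,0.004],"delta_rot":[0,0,0],"fingers":1},{"dp":[0.002,-0.07,0.004],"delta_rot":[0,0,0],"fingers":1},{"dp":[0.002,-0.07,0.004],"delta_rot":[0,0,0],"fingers":1},{"dp":[0.002,-0.07,0.004],"delta_rot":[0,0,0],"fingers":1},{"dp":[0.002,-0.07,0.004],"delta_rot":[0,0,0],"fingers":1},{"dp":[0.002,-0.07,0.004],"delta_rot":[0,0,0],"fingers":1},{"dp":[0.002,-0.07,0.004],"delta_rot":[0,0,0],"fingers":1},{"dp":[0.002,-0.07,0.004],"delta_rot":[0,0,0],"fingers":1}]'
python3 -m crank '[{"dp":[0.002,-0.07,0.01],"delta_rot":[0,0,0],"fingers":1},{"dp":[0.002,-0.07,0.01],"delta_rot":[0,0,0],"fingers":1},{"dp":[0.002,-0.06,0.01],"delta_rot":[0,0,0],"fingers":1},{"dp":[0.002,-0.06,0.01],"delta_rot":[0,0,0],"fingers":1},{"dp":[0.002,-0.04,0.01],"delta_rot":[0,0,0],"fingers":1},{"dp":[0,0,0],"delta_rot":[0,0,0],"fingers":1}]'
python3 -c "
from h import *
plan([.476,.1175,.142],212)
p,d=manip.snapshot('scene');cv2.imwrite('pics/s1.png',cv2.resize(p[130:290,170:340,::-1],(680,640))[:600])"
```

```text
t: 1.68
tcp_pos: [0.3887, 0.261, 0.2817]
tool_rot: [-0.277, 0.961, -0.0, -0.0]
force: [0.6, -0.7, 0.3]
finger_gap: 0.997
gripper_force: 0.0
t: 2.18
tcp_pos: [0.4659, 0.1299, 0.256]
tool_rot: [-0.275, 0.962, -0.001, 0.0]
force: [0.7, -0.6, -0.6]
finger_gap: 0.999
gripper_force: 0.0
t 2.18 tcp [0.4659 0.1299 0.256 ] yaw -148.12 z [ 0.    -0.001 -1.   ] F [ 0.7 -0.6 -0.6] gap 0.999 gf 0.0
dp [-0.0041 -0.0314  0.2281]
drot [-0.0002 -0.     -0.0003]
```

View pics/s1.png

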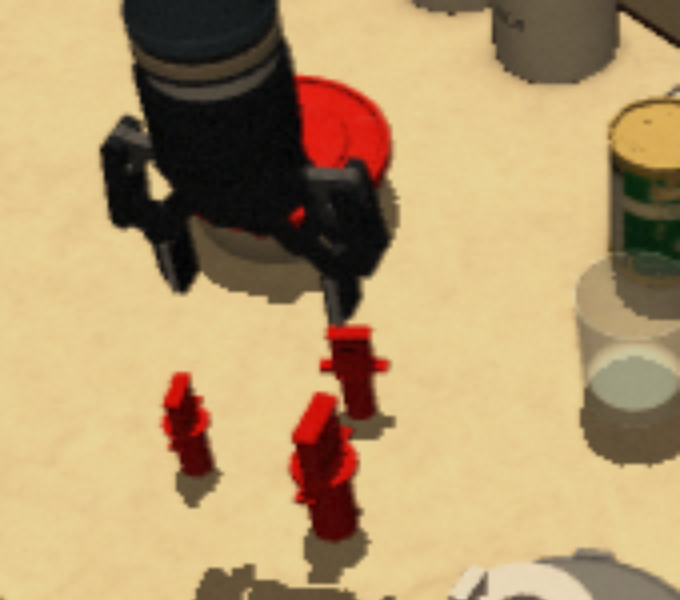

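The open gripper is above and beyond the large pusher at crop (325,465), with clear space round it. I move over it, then go down and grip.

```bash
python3 -m crank '[{"dp":[-0.002,-0.016,0.02],"delta_rot":[0,0,0],"fingers":1},{"dp":[-0.002,-0.015,0.03],"delta_rot":[0,0,0],"fingers":1},{"dp":[0,0,0.04],"delta_rot":[0,0,0],"fingers":1},{"dp":[0,0,0.04],"delta_rot":[0,0,0],"fingers":1},{"dp":[0,0,0.04],"delta_rot":[0,0,0],"fingers":1},{"dp":[0,0,0.03],"delta_rot":[0,0,0],"fingers":1},{"dp":[0,0,0.02],"delta_rot":[0,0,0],"fingers":1},{"dp":[0,0,0],"delta_rot":[0,0,0],"fingers":1},{"dp":[0,0,0],"delta_rot":[0,0,0],"fingers":1}]'
python3 -c "
from h import *
plan([.476,.1175,.1425],212)"
```

```text
t: 2.98
tcp_pos: [0.4734, 0.1214, 0.1465]
tool_rot: [-0.277, 0.961, 0.0, -0.001]
force: [0.2, -0.7, -0.4]
finger_gap: 1.002
gripper_force: 0.0
t 2.98 tcp [0.4734 0.1214 0.1465] yaw -147.8 z [-0.001 -0.    -1.   ] F [ 0.2 -0.7 -0.4] gap 1.002 gf 0.0
dp [-0.0002 -0.0094  0.0081]
drot [ 0.0001 -0.0002  0.0006]
```

```bash
python3 -m crank '[{"dp":[0,-0.009,0.008],"delta_rot":[0,0,0],"fingers":1},{"dp":[0,0,0],"delta_rot":[0,0,0],"fingers":1},{"dp":[0,0,0],"delta_rot":[0,0,0],"fingers":-0.4}]' 40
python3 -m crank '[{"dp":[0,0,0],"delta_rot":[0,0,0],"fingers":-1},{"dp":[0,0,0],"delta_rot":[0,0,0],"fingers":-1},{"dp":[0,0,0],"delta_rot":[0,0,0],"fingers":-1},{"dp":[0,0,0],"delta_rot":[0,0,0],"fingers":-1},{"dp":[0,0,0],"delta_rot":[0,0,0],"fingers":-1},{"dp":[0,0,0],"delta_rot":[0,0,0],"fingers":-1},{"dp":[0,0,0],"delta_rot":[0,0,0],"fingers":-1},{"dp":[0,0,0],"delta_rot":[0,0,0],"fingers":-1}]' 40
python3 -c "
from h import *
plan([.476,.1175,.1425],212)"
```

```text
t: 3.23
tcp_pos: [0.4768, 0.1169, 0.1435]
tool_rot: [-0.277, 0.961, -0.0, 0.001]
force: [-0.2, -0.0, 0.5]
finger_gap: 0.883
gripper_force: 0.0
t: 3.9
tcp_pos: [0.4763, 0.117, 0.143]
tool_rot: [-0.277, 0.961, -0.0, 0.0]
force: [-0.0, -1.1, 1.8]
finger_gap: 0.156
gripper_force: 44.9
t 3.90 tcp [0.4763 0.117  0.143 ] yaw -147.86 z [ 0. -0. -1.] F [-0.  -1.1  1.8] gap 0.156 gf 44.9
dp [-0.0001  0.0012  0.0011]
drot [-0.      0.      0.0004]
```

```bash
python3 -m crank '[{"dp":[0,0,0],"delta_rot":[0,0,0],"fingers":-1},{"dp":[0,0,-0.02],"delta_rot":[0,0,0],"fingers":-1},{"dp":[0,0,-0.04],"delta_rot":[0,0,0],"fingers":-1},{"dp":[0,0,-0.05],"delta_rot":[0,0,0],"fingers":-1},{"dp":[0,0,-0.05],"delta_rot":[0,0,0],"fingers":-1},{"dp":[0,0,-0.05],"delta_rot":[0,0,0],"fingers":-1},{"dp":[0,0,-0.05],"delta_rot":[0,0,0],"fingers":-1},{"dp":[0,0,-0.05],"delta_rot":[0,0,0],"fingers":-1},{"dp":[0,0,-0.05],"delta_rot":[0,0,0],"fingers":-1},{"dp":[0,0,-0.05],"delta_rot":[0,0,0],"fingers":-1},{"dp":[0,0,-0.02],"delta_rot":[0,0,0],"fingers":-1}]' 70
python3 -m crank '[{"dp":[0,0,0],"delta_rot":[0,0,0.0175],"fingers":-1},{"dp":[0,0,0],"delta_rot":[0,0,0.0175],"fingers":-1},{"dp":[0,0,0],"delta_rot":[0,0,0.0175],"fingers":-1},{"dp":[0,0,0],"delta_rot":[0,0,0.0175],"fingers":-1},{"dp":[0,0,0],"delta_rot":[0,0,0.0175],"fingers":-1},{"dp":[0,0,0],"delta_rot":[0,0,0.0175],"fingers":-1},{"dp":[0,0,0],"delta_rot":[0,0,0.0175],"fingers":-1},{"dp":[0,0,0],"delta_rot":[0,0,0.0175],"fingers":-1},{"dp":[0,0,0],"delta_rot":[0,0,0],"fingers":-1}]'
python3 -c "
from h import *
plan([.4447,-.111,.34],161.5)"
```

```text
t: 4.82
tcp_pos: [0.4769, 0.1173, 0.3617]
tool_rot: [-0.277, 0.961, -0.001, 0.003]
force: [1.1, 0.1, -0.0]
finger_gap: 0.153
gripper_force: 68.9
t: 5.57
tcp_pos: [0.4756, 0.1171, 0.3581]
tool_rot: [0.16, 0.987, 0.0, -0.0]
force: [-0.4, -0.2, -1.0]
finger_gap: 0.153
gripper_force: 68.9
t 5.57 tcp [0.4756 0.1171 0.3581] yaw 161.63 z [-0.001  0.    -1.   ] F [-0.4 -0.2 -1. ] gap 0.153 gf 68.9
dp [-0.0851 -0.4525  0.0361]
drot [ 0.     -0.0001  0.0004]
```

```bash
python3 -m crank '[{"dp":[-0.008,-0.03,0],"delta_rot":[0,0,0],"fingers":-1},{"dp":[-0.01,-0.055,0],"delta_rot":[0,0,0],"fingers":-1},{"dp":[-0.01,-0.06,0],"delta_rot":[0,0,0],"fingers":-1},{"dp":[-0.01,-0.06,0],"delta_rot":[0,0,0],"fingers":-1},{"dp":[-0.01,-0.06,0],"delta_rot":[0,0,0],"fingers":-1},{"dp":[-0.01,-0.06,0],"delta_rot":[0,0,0],"fingers":-1},{"dp":[-0.01,-0.05,0.01],"delta_rot":[0,0,0],"fingers":-1},{"dp":[-0.01,-0.04,0.01],"delta_rot":[0,0,0],"fingers":-1},{"dp":[-0.007,-0.03,0.01],"delta_rot":[0,0,0],"fingers":-1},{"dp":[0,-0.008,0],"delta_rot":[0,0,0],"fingers":-1},{"dp":[0,0,0],"delta_rot":[0,0,0],"fingers":-1},{"dp":[0,0,0],"delta_rot":[0,0,0],"fingers":-1}]'
python3 - <<'E'
from h import *
s=plan([.4447,-.111,.343],161.5)
tip=s['tcp_pos']+R.from_quat(s['tool_rot']).apply([0,0,.143]);print('nominal tip',tip)
out=[]
for n in("scene","top"):
    p,d=manip.snapshot(n);cv2.imwrite(f"pics/{n}2.png",p[:,:,::-1]);np.save(f"pics/{n}2.npy",d)
    print(n,proj(n,tip),proj(n,tip+[0,0,.088]),proj(n,[.4447,-.111,.168]))
    c=proj(n,[.4447,-.111,.2])[0].astype(int);out.append(cv2.resize(p[c[1]-45:c[1]+45,c[0]-45:c[0]+45,::-1],(400,400),interpolation=cv2.INTER_CUBIC));print(c-45)
cv2.imwrite("pics/c3.png",np.hstack(out))
E
```

```text
t: 6.57
tcp_pos: [0.4454, -0.1108, 0.3431]
tool_rot: [0.158, 0.987, 0.0, -0.0]
force: [-1.4, 0.1, -1.1]
finger_gap: 0.149
gripper_force: 68.9
t 6.57 tcp [ 0.4454 -0.1108  0.3431] yaw 161.78 z [-0.     0.001 -1.   ] F [-1.4  0.1 -1.1] gap 0.149 gf 68.9
dp [ 0.0012 -0.0008  0.0003]
drot [ 0.0001 -0.      0.0008]
nominal tip [ 0.44536292 -0.11071751  0.20012686]
scene [[300.06227133 274.59181326]] [[297.89470061 244.76652648]] [[300.60394869 284.60627075]]
[254 229]
top [[368.64287872 276.70155055]] [[371.81784734 274.22763328]] [[367.6985968  277.76114997]]
[323 231]
```

View pics/c3.png

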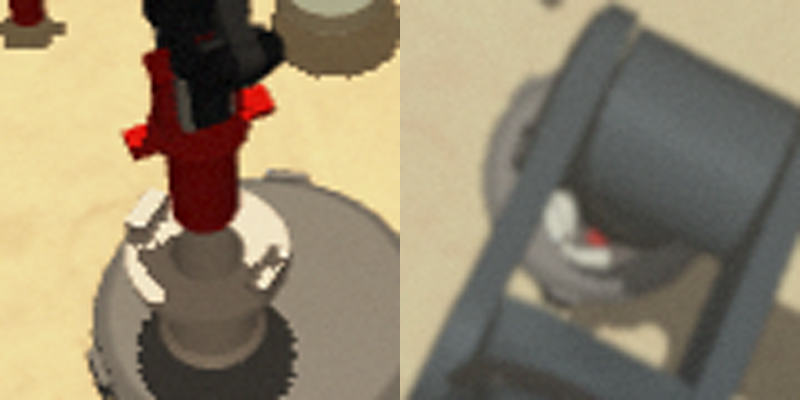

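The pin hangs upright just above the bore: pin lower edge near crop (205,232), bore below it at about (210,245), lugs on the entry line. I check the pin's midline against the nominal one.

```bash
python3 - <<'E'
from h import *
n="scene";p=cv2.imread("pics/scene2.png")[:,:,::-1];d=np.load("pics/scene2.npy")
H=cv2.cvtColor(np.ascontiguousarray(p),cv2.COLOR_RGB2HSV).astype(int)
m=((H[:,:,0]<8)|(H[:,:,0]>172))&(H[:,:,1]>130)
m[:,:270]=0;m[:,330:]=0;m[:225]=0;m[300:]=0
tip=np.array([.44536,-.11072,.20013]);c=manip.camera_model(n)['origin']
t=np.linspace(0,2*np.pi,181);circ=np.c_[np.cos(t),np.sin(t),0*t]*.015
pts=np.vstack([tip+circ+[0,0,z] for z in np.arange(0,.05,.002)]);uv=np.round(proj(n,pts),2)
hull=cv2.convexHull(uv.astype(np.float32));pm=np.zeros(m.shape,np.uint8);
for r in range(266,283):
    xs=np.nonzero(m[r])[0]
    # predicted extent by supersampled fill
    big=np.zeros((480*8,640*8),np.uint8) if r==266 else big
    if r==266: cv2.fillConvexPoly(big,np.round((hull+.5)*8).astype(int),1)
    ps=np.nonzero(big[r*8+4])[0]/8-.5
    print(r,(xs.min(),xs.max(),xs.mean()) if len(xs) else None,(ps.min().round(1),ps.max().round(1),ps.mean().round(2)) if len(ps) else None)
P,uv=cloud(n,d,m)
s=(P[:,2]>.205)&(P[:,2]<.248);Q=P[s]
from scipy.optimize import least_squares
f=least_squares(lambda x:np.hypot(Q[:,0]-x[0],Q[:,1]-x[1])-.015,[.445,-.111],loss='soft_l1',f_scale=.002);print('depth cyl',f.x,np.std(f.fun),len(Q))
E
```

```text
266 (np.int64(292), np.int64(306), np.float64(299.0)) (np.float64(291.2), np.float64(307.6), np.float64(299.44))
267 (np.int64(292), np.int64(306), np.float64(299.0)) (np.float64(291.2), np.float64(307.6), np.float64(299.44))
268 (np.int64(292), np.int64(306), np.float64(299.0)) (np.float64(291.4), np.float64(307.8), np.float64(299.56))
269 (np.int64(292), np.int64(306), np.float64(299.0)) (np.float64(291.5), np.float64(307.8), np.float64(299.62))
270 (np.int64(292), np.int64(306), np.float64(299.0)) (np.float64(291.6), np.float64(307.8), np.float64(299.69))
271 (np.int64(292), np.int64(306), np.float64(299.0)) (np.float64(291.6), np.float64(307.9), np.float64(299.75))
272 (np.int64(292), np.int64(306), np.float64(299.0)) (np.float64(291.8), np.float64(307.9), np.float64(299.81))
273 (np.int64(292), np.int64(306), np.float64(299.0)) (np.float64(291.9), np.float64(308.0), np.float64(299.94))
274 (np.int64(293), np.int64(306), np.float64(299.5)) (np.float64(292.0), np.float64(308.0), np.float64(300.0))
275 (np.int64(293), np.int64(306), np.float64(299.5)) (np.float64(292.1), np.float64(308.0), np.float64(300.06))
276 (np.int64(293), np.int64(306), np.float64(299.5)) (np.float64(292.2), np.float64(307.8), np.float64(300.0))
277 (np.int64(293), np.int64(305), np.float64(299.0)) (np.float64(292.6), np.float64(307.4), np.float64(300.0))
278 (np.int64(294), np.int64(305), np.float64(299.5)) (np.float64(293.1), np.float64(306.8), np.float64(299.94))
279 (np.int64(295), np.int64(304), np.float64(299.5)) (np.float64(294.0), np.float64(305.8), np.float64(299.88))
280 (np.int64(296), np.int64(304), np.float64(300.0)) (np.float64(295.4), np.float64(304.4), np.float64(299.88))
281 (np.int64(298), np.int64(301), np.float64(299.5)) (np.float64(298.1), np.float64(301.6), np.float64(299.88))
282 None None
depth cyl [ 0.44508731 -0.11059597] 0.000687063941838915 194
```

The held pin matches the nominal position within 1 mm and the bore centre is about (0.4438, -0.1111). Now I tilt by 20° about tool x, leaning the grip to +y.

```bash
cat >> h.py <<'E'
B=np.array([.4438,-.1111,.168]);YAW=161.5
def edge(L_y,L_x,depth,tilt,yaw=YAW,B=B):
    """plan to put the low edge at L_y along tool y, pin at L_x along tool x from bore axis, depth mm below rim"""
    y=np.radians(yaw);X=np.array([np.cos(y),np.sin(y),0]);Y=np.array([np.sin(y),-np.cos(y),0]);U=np.array([0,0,1]);t=np.radians(tilt)
    L=B+Y*L_y/1e3+X*L_x/1e3-U*depth/1e3
    E=L-.015*(Y*np.cos(t)-U*np.sin(t));T=E+.143*(Y*np.sin(t)+U*np.cos(t))
    s=plan(T,yaw,X*t)
    r=R.from_quat(s['tool_rot']);e=s['tcp_pos']+r.apply([0,0,.143])-B;a=-r.apply([0,0,1]);tt=np.arctan2(a@Y,a[2])
    Ln=e+.015*(Y*np.cos(tt)-U*np.sin(tt))
    print('now: L_y %.2f L_x %.2f depth %.2f tilt %.1f xt %.1f'%(Ln@Y*1e3,Ln@X*1e3,-Ln[2]*1e3,np.degrees(tt),np.degrees(np.arctan2(a@X,a[2]))),'F tool-ish X %.1f Y %.1f Z %.1f'%(s['force']@X,s['force']@Y,s['force'][2]),'T',s['ft_torque'].round(2))
E
python3 -m crank '[{"dp":[0,0,0],"delta_rot":[0.011,0,0],"fingers":-1},{"dp":[0,0,0],"delta_rot":[0.015,0,0],"fingers":-1},{"dp":[0,0,0],"delta_rot":[0.015,0,0],"fingers":-1},{"dp":[0,0,0],"delta_rot":[0.0145,0,0],"fingers":-1},{"dp":[0,0,0],"delta_rot":[0,0,0],"fingers":-1},{"dp":[0,0,0],"delta_rot":[0,0,0],"fingers":-1}]'
python3 -c "
from h import *
edge(11,0,-17,20)"
```

```text
t: 7.17
tcp_pos: [0.4458, -0.1096, 0.3428]
tool_rot: [0.154, 0.973, -0.17, -0.027]
force: [-0.8, -0.8, -0.1]
finger_gap: 0.154
gripper_force: 68.8
t 7.17 tcp [ 0.4458 -0.1096  0.3428] yaw 161.95 z [-0.106 -0.323 -0.941] F [-0.8 -0.8 -0.1] gap 0.154 gf 68.8
dp [0.0022 0.0948 0.0046]
drot [0.0004 0.0003 0.0012]
now: L_y -32.41 L_x -1.74 depth -35.18 tilt 19.8 xt 0.1 F tool-ish X 0.5 Y -1.1 Z -0.1 T [ 0.18 -0.02 -0.01]
```

```bash
python3 -m crank '[{"dp":[0.001,0.025,0.001],"delta_rot":[0,0,0],"fingers":-1},{"dp":[0.001,0.03,0.001],"delta_rot":[0,0,0],"fingers":-1},{"dp":[0,0.025,0.001],"delta_rot":[0,0,0],"fingers":-1},{"dp":[0,0.015,0.001],"delta_rot":[0,0,0],"fingers":-1},{"dp":[0,0,0],"delta_rot":[0,0,0],"fingers":-1},{"dp":[0,0,0],"delta_rot":[0,0,0],"fingers":-1},{"dp":[0,0,0],"delta_rot":[0,0,0],"fingers":-1}]'
python3 -c "
from h import *
edge(11,0,-3,20)"
```

```text
t: 7.75
tcp_pos: [0.4584, -0.0698, 0.3251]
tool_rot: [0.157, 0.972, -0.171, -0.027]
force: [-1.0, 0.5, -0.6]
finger_gap: 0.151
gripper_force: 68.9
t 7.75 tcp [ 0.4584 -0.0698  0.3251] yaw 161.72 z [-0.107 -0.324 -0.94 ] F [-1.   0.5 -0.6] gap 0.151 gf 68.9
dp [0.0015 0.0138 0.0261]
drot [0.0001 0.0003 0.0005]
now: L_y 9.06 L_x -1.01 depth -17.59 tilt 20.0 xt 0.1 F tool-ish X 1.1 Y 0.1 Z -0.6 T [ 0.2  -0.11  0.02]
```

```bash
python3 -m crank '[{"dp":[0.001,0.005,0.01],"delta_rot":[0,0,0],"fingers":-1},{"dp":[0.001,0.005,0.01],"delta_rot":[0,0,0],"fingers":-1},{"dp":[0,0.004,0.006],"delta_rot":[0,0,0],"fingers":-1},{"dp":[0,0,0],"delta_rot":[0,0,0],"fingers":-1},{"dp":[0,0,0],"delta_rot":[0,0,0],"fingers":-1},{"dp":[0,0,0],"delta_rot":[0,0,0],"fingers":-1}]'
python3 - <<'E'
from h import *
edge(11,0,3,20)
p,d=manip.snapshot("scene");cv2.imwrite("pics/c4.png",cv2.resize(p[230:320,255:345,::-1],(540,540),interpolation=cv2.INTER_CUBIC))
E
```

```text
t: 8.25
tcp_pos: [0.4582, -0.067, 0.3101]
tool_rot: [0.156, 0.972, -0.171, -0.028]
force: [0.1, -0.4, -0.7]
finger_gap: 0.153
gripper_force: 68.9
t 8.25 tcp [ 0.4582 -0.067   0.3101] yaw 161.73 z [-0.107 -0.324 -0.94 ] F [ 0.1 -0.4 -0.7] gap 0.153 gf 68.9
dp [-0.0007  0.0028  0.0109]
drot [0.     0.0002 0.0006]
now: L_y 11.58 L_x 0.14 depth -2.61 tilt 20.0 xt 0.1 F tool-ish X -0.2 Y -0.3 Z -0.7 T [ 0.19 -0.03  0.04]
```

View pics/c4.png

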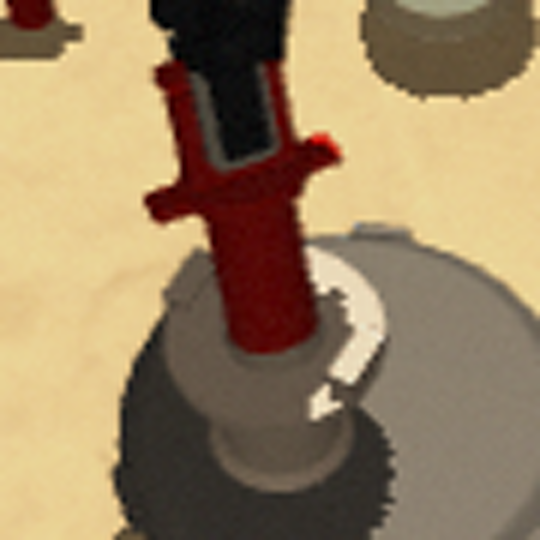

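The tilted pin's low edge is over the bore at crop (270,350), opening visible just in front. Lowering it gently into the mouth.

```bash
python3 -m crank '[{"dp":[0,0.001,0.0035],"delta_rot":[0,0,0],"fingers":-1},{"dp":[0,0.001,0.0035],"delta_rot":[0,0,0],"fingers":-1},{"dp":[0,0.001,0.0035],"delta_rot":[0,0,0],"fingers":-1},{"dp":[0,0,0],"delta_rot":[0,0,0],"fingers":-1},{"dp":[0,0,0],"delta_rot":[0,0,0],"fingers":-1}]'
python3 -c "
from h import *
edge(14,0,3,20)"
```

```text
t: 8.72
tcp_pos: [0.4579, -0.0673, 0.3046]
tool_rot: [0.156, 0.972, -0.171, -0.028]
force: [-0.2, 0.1, -0.4]
finger_gap: 0.151
gripper_force: 68.9
t 8.72 tcp [ 0.4579 -0.0673  0.3046] yaw 161.74 z [-0.107 -0.324 -0.94 ] F [-0.2  0.1 -0.4] gap 0.151 gf 68.9
dp [-0.001   0.0053 -0.0018]
drot [0.     0.0002 0.0006]
now: L_y 11.23 L_x 0.34 depth 2.93 tilt 20.0 xt 0.1 F tool-ish X 0.2 Y 0.0 Z -0.4 T [ 0.19 -0.09  0.02]
```

```bash
python3 -m crank '[{"dp":[0,0.0019,-0.0007],"delta_rot":[0,0,0],"fingers":-1},{"dp":[0,0.0019,-0.0007],"delta_rot":[0,0,0],"fingers":-1},{"dp":[0,0,0],"delta_rot":[0,0,0],"fingers":-1},{"dp":[0,0,0],"delta_rot":[0,0,0],"fingers":-1}]'
python3 -c "
from h import *
edge(15,0,3,20)"
python3 -m crank '[{"dp":[0,0.0019,-0.0007],"delta_rot":[0,0,0],"fingers":-1},{"dp":[0,0,0],"delta_rot":[0,0,0],"fingers":-1},{"dp":[0,0,0],"delta_rot":[0,0,0],"fingers":-1}]'
python3 -c "
from h import *
edge(15,0,3,20)"
```

```text
t: 9.05
tcp_pos: [0.4587, -0.0653, 0.3048]
tool_rot: [0.156, 0.972, -0.171, -0.027]
force: [-0.1, -0.3, -0.0]
finger_gap: 0.153
gripper_force: 68.9
t 9.05 tcp [ 0.4587 -0.0653  0.3048] yaw 161.74 z [-0.107 -0.325 -0.94 ] F [-0.1 -0.3 -0. ] gap 0.153 gf 68.9
dp [-0.0008  0.0034 -0.0006]
drot [0.0001 0.0003 0.0006]
now: L_y 13.37 L_x 0.16 depth 2.71 tilt 20.0 xt 0.1 F tool-ish X 0.0 Y -0.3 Z -0.0 T [ 0.14 -0.07 -0.  ]
t: 9.3
tcp_pos: [0.459, -0.0644, 0.3048]
tool_rot: [0.156, 0.972, -0.171, -0.028]
force: [-0.2, 0.3, -0.9]
finger_gap: 0.15
gripper_force: 68.9
t 9.30 tcp [ 0.459  -0.0644  0.3048] yaw 161.74 z [-0.107 -0.324 -0.94 ] F [-0.2  0.3 -0.9] gap 0.15 gf 68.9
dp [-0.0009  0.0015  0.    ]
drot [0.0001 0.0002 0.0006]
now: L_y 14.35 L_x 0.21 depth 2.74 tilt 20.0 xt 0.1 F tool-ish X 0.3 Y 0.2 Z -0.9 T [ 0.22 -0.06  0.06]
```

```bash
for i in 1; do python3 -m crank '[{"dp":[0,0.0015,-0.0005],"delta_rot":[0,0,0],"fingers":-1},{"dp":[0,0,0],"delta_rot":[0,0,0],"fingers":-1},{"dp":[0,0,0],"delta_rot":[0,0,0],"fingers":-1}]' | grep force; done
python3 -c "
from h import *
edge(15,0,3,20)"
python3 -m crank '[{"dp":[0,0.0015,-0.0005],"delta_rot":[0,0,0],"fingers":-1},{"dp":[0,0,0],"delta_rot":[0,0,0],"fingers":-1},{"dp":[0,0,0],"delta_rot":[0,0,0],"fingers":-1}]' | grep force
python3 -c "
from h import *
edge(15,0,3,20)"
```

```text
force: [0.5, 0.2, -0.5]
gripper_force: 68.9
t 9.55 tcp [ 0.4592 -0.0637  0.3048] yaw 161.74 z [-0.107 -0.325 -0.94 ] F [ 0.5  0.2 -0.5] gap 0.151 gf 68.9
dp [-0.0008  0.0002  0.0005]
drot [0.     0.0002 0.0006]
now: L_y 15.03 L_x 0.21 depth 2.76 tilt 20.0 xt 0.1 F tool-ish X -0.4 Y 0.4 Z -0.5 T [ 0.16 -0.03 -0.01]
force: [-0.8, -2.4, -0.7]
gripper_force: 68.7
t 9.80 tcp [ 0.4594 -0.0632  0.3048] yaw 161.75 z [-0.107 -0.325 -0.94 ] F [-0.8 -2.4 -0.7] gap 0.151 gf 68.7
dp [-0.0008 -0.0008  0.0009]
drot [-0.0001  0.0002  0.0007]
now: L_y 15.46 L_x 0.20 depth 2.72 tilt 20.0 xt 0.1 F tool-ish X -0.0 Y -2.5 Z -0.7 T [-0.25  0.02  0.02]
```

Wall felt in +y at L_y ≈ 15.4 (expected 15.0). Next I back off slightly and feel the bore sideways along x.

```bash
python3 -m crank '[{"dp":[0,-0.0015,0.0005],"delta_rot":[0,0,0],"fingers":-1},{"dp":[0.0016,0,0],"delta_rot":[0,0,0],"fingers":-1},{"dp":[0,0,0],"delta_rot":[0,0,0],"fingers":-1},{"dp":[0,0,0],"delta_rot":[0,0,0],"fingers":-1}]' | grep force
python3 -c "
from h import *
edge(15,0,3,20)"
python3 -m crank '[{"dp":[0.001,0,0],"delta_rot":[0,0,0],"fingers":-1},{"dp":[0,0,0],"delta_rot":[0,0,0],"fingers":-1},{"dp":[0,0,0],"delta_rot":[0,0,0],"fingers":-1}]' | grep force
python3 -c "
from h import *
edge(15,0,3,20)"
```

```text
force: [0.3, -1.3, -1.5]
gripper_force: 68.8
t 10.13 tcp [ 0.4588 -0.0635  0.3049] yaw 161.75 z [-0.106 -0.325 -0.94 ] F [ 0.3 -1.3 -1.5] gap 0.148 gf 68.8
dp [-0.0017  0.0001  0.0007]
drot [0.0001 0.0004 0.0006]
now: L_y 15.16 L_x 0.51 depth 2.66 tilt 20.0 xt 0.2 F tool-ish X -0.7 Y -1.1 Z -1.5 T [-0.12 -0.25  0.12]
force: [2.3, -1.3, -0.4]
gripper_force: 68.9
t 10.38 tcp [ 0.4585 -0.0634  0.3049] yaw 161.75 z [-0.106 -0.325 -0.94 ] F [ 2.3 -1.3 -0.4] gap 0.151 gf 68.9
dp [-0.0025  0.0002  0.0009]
drot [0.0001 0.0005 0.0006]
now: L_y 15.11 L_x 0.82 depth 2.57 tilt 20.0 xt 0.2 F tool-ish X -2.6 Y -0.5 Z -0.4 T [-0.16 -0.4   0.18]
```

```bash
python3 -m crank '[{"dp":[-0.003,0,0],"delta_rot":[0,0,0],"fingers":-1},{"dp":[0,0,0],"delta_rot":[0,0,0],"fingers":-1},{"dp":[0,0,0],"delta_rot":[0,0,0],"fingers":-1}]' | grep force
python3 -c "
from h import *
edge(15,0,3,20)"
python3 -m crank '[{"dp":[-0.001,0,0],"delta_rot":[0,0,0],"fingers":-1},{"dp":[0,0,0],"delta_rot":[0,0,0],"fingers":-1},{"dp":[0,0,0],"delta_rot":[0,0,0],"fingers":-1}]' | grep force
python3 -c "
from h import *
edge(15,0,3,20)"
python3 -m crank '[{"dp":[-0.001,0,0],"delta_rot":[0,0,0],"fingers":-1},{"dp":[0,0,0],"delta_rot":[0,0,0],"fingers":-1},{"dp":[0,0,0],"delta_rot":[0,0,0],"fingers":-1}]' | grep force
python3 -c "
from h import *
edge(15,0,3,20)"
```

```text
force: [1.3, -0.5, 0.0]
gripper_force: 68.9
t 10.63 tcp [ 0.4592 -0.0637  0.3047] yaw 161.72 z [-0.108 -0.324 -0.94 ] F [ 1.3 -0.5  0. ] gap 0.152 gf 68.9
dp [-0.0009 -0.      0.0004]
drot [0.0001 0.0001 0.0006]
now: L_y 15.12 L_x 0.35 depth 2.84 tilt 20.0 xt 0.0 F tool-ish X -1.3 Y -0.0 Z 0.0 T [-0.01 -0.16  0.02]
force: [0.1, -0.6, -0.1]
gripper_force: 68.9
t 10.88 tcp [ 0.4595 -0.0638  0.3046] yaw 161.72 z [-0.108 -0.324 -0.94 ] F [ 0.1 -0.6 -0.1] gap 0.153 gf 68.9
dp [-0.0002 -0.      0.0002]
drot [0.0001 0.0001 0.0006]
now: L_y 15.10 L_x 0.07 depth 2.94 tilt 20.0 xt 0.0 F tool-ish X -0.3 Y -0.5 Z -0.1 T [ 0.06 -0.02 -0.02]
force: [-0.3, -0.7, -0.8]
gripper_force: 68.8
t 11.13 tcp [ 0.4602 -0.064   0.3046] yaw 161.72 z [-0.108 -0.324 -0.94 ] F [-0.3 -0.7 -0.8] gap 0.155 gf 68.8
dp [ 0.0012 -0.0001  0.0002]
drot [0.0001 0.0001 0.0006]
now: L_y 15.15 L_x -0.68 depth 2.93 tilt 20.0 xt 0.0 F tool-ish X 0.1 Y -0.7 Z -0.8 T [ 0.14  0.03 -0.02]
```

```bash
python3 -m crank '[{"dp":[-0.001,0,0],"delta_rot":[0,0,0],"fingers":-1},{"dp":[0,0,0],"delta_rot":[0,0,0],"fingers":-1},{"dp":[0,0,0],"delta_rot":[0,0,0],"fingers":-1}]' | grep force
python3 -c "
from h import *
edge(15,0,3,20)"
python3 -m crank '[{"dp":[-0.001,0,0],"delta_rot":[0,0,0],"fingers":-1},{"dp":[0,0,0],"delta_rot":[0,0,0],"fingers":-1},{"dp":[0,0,0],"delta_rot":[0,0,0],"fingers":-1}]' | grep force
python3 -c "
from h import *
edge(15,0,3,20)"
python3 -m crank '[{"dp":[-0.001,0,0],"delta_rot":[0,0,0],"fingers":-1},{"dp":[0,0,0],"delta_rot":[0,0,0],"fingers":-1},{"dp":[0,0,0],"delta_rot":[0,0,0],"fingers":-1}]' | grep force
python3 -c "
from h import *
edge(15,0,3,20)"
```

```text
force: [-0.1, 0.4, -1.9]
gripper_force: 68.8
t 11.38 tcp [ 0.4608 -0.0642  0.3047] yaw 161.73 z [-0.107 -0.324 -0.94 ] F [-0.1  0.4 -1.9] gap 0.149 gf 68.8
dp [0.0024 0.     0.0004]
drot [0.0001 0.0002 0.0006]
now: L_y 15.10 L_x -1.36 depth 2.84 tilt 20.0 xt 0.1 F tool-ish X 0.2 Y 0.4 Z -1.9 T [ 0.14  0.03 -0.05]
force: [-1.5, -0.8, -1.5]
gripper_force: 68.8
t 11.63 tcp [ 0.4611 -0.0643  0.3047] yaw 161.73 z [-0.108 -0.324 -0.94 ] F [-1.5 -0.8 -1.5] gap 0.15 gf 68.8
dp [0.0031 0.0001 0.0003]
drot [0.     0.0001 0.0006]
now: L_y 15.05 L_x -1.67 depth 2.85 tilt 20.0 xt 0.0 F tool-ish X 1.2 Y -1.2 Z -1.5 T [ 0.16  0.16 -0.08]
force: [-1.9, -0.4, -0.4]
gripper_force: 68.8
t 11.88 tcp [ 0.4614 -0.0645  0.3046] yaw 161.72 z [-0.108 -0.324 -0.94 ] F [-1.9 -0.4 -0.4] gap 0.147 gf 68.8
dp [0.0038 0.0002 0.0002]
drot [0.     0.0001 0.0006]
now: L_y 14.97 L_x -1.96 depth 2.86 tilt 20.0 xt 0.0 F tool-ish X 1.7 Y -1.0 Z -0.4 T [ 0.09  0.35 -0.08]
```

Contacts at L_x ≈ +0.2 and -1.5, so the bore axis is near L_x = -0.65 and about 0.45 mm further in y. I update B and work out the straightening steps.

```bash
cat >> h.py <<'E'
_y=np.radians(YAW);B=B+np.array([np.cos(_y),np.sin(_y),0])*-.00065+np.array([np.sin(_y),-np.cos(_y),0])*.00045
edge.__defaults__=(YAW,B)
E
python3 - <<'E'
from h import *
edge(14.6,0,3,20)
pos=lambda t,L:np.array([0,L-15*np.cos(t)+143*np.sin(t),15*np.sin(t)+143*np.cos(t)])
ts=[20,17.5,15,12.5,10,7.5,5,2.5,0];Ls=np.linspace(14.6,15,9)
for i in range(8):
    t=np.radians(ts[i]);d=pos(np.radians(ts[i+1]),Ls[i+1])-pos(t,Ls[i]);
    print(ts[i],'->',ts[i+1],'dp y %.4f z %.4f'%((d[1]*np.cos(t)-d[2]*np.sin(t))/500,(-d[1]*np.sin(t)-d[2]*np.cos(t))/500))
E
```

```text
t 11.88 tcp [ 0.4614 -0.0645  0.3046] yaw 161.72 z [-0.108 -0.324 -0.94 ] F [-1.9 -0.4 -0.4] gap 0.147 gf 68.8
dp [0.0025 0.0003 0.0002]
drot [0.     0.0001 0.0006]
now: L_y 14.52 L_x -1.31 depth 2.86 tilt 20.0 xt 0.0 F tool-ish X 1.7 Y -1.0 Z -0.4 T [ 0.09  0.35 -0.08]
20 -> 17.5 dp y -0.0124 z 0.0015
17.5 -> 15 dp y -0.0124 z 0.0016
15 -> 12.5 dp y -0.0123 z 0.0016
12.5 -> 10 dp y -0.0123 z 0.0016
10 -> 7.5 dp y -0.0123 z 0.0016
7.5 -> 5 dp y -0.0123 z 0.0016
5 -> 2.5 dp y -0.0123 z 0.0016
2.5 -> 0 dp y -0.0123 z 0.0016
```

```bash
python3 -m crank '[{"dp":[0.0036,0,0],"delta_rot":[0,0,0],"fingers":-1},{"dp":[0,0,0],"delta_rot":[0,0,0],"fingers":-1},{"dp":[0,0,0],"delta_rot":[0,0,0],"fingers":-1}]' | grep force
python3 -c "
from h import *
edge(14.6,0,3,20)"
python3 -m crank '[{"dp":[0,-0.0124,0.0015],"delta_rot":[-0.0069,0,0],"fingers":-1},{"dp":[0,-0.0124,0.0016],"delta_rot":[-0.0069,0,0],"fingers":-1},{"dp":[0,0,0],"delta_rot":[0,0,0],"fingers":-1},{"dp":[0,0,0],"delta_rot":[0,0,0],"fingers":-1}]' | grep force
python3 -c "
from h import *
edge(14.8,0,3,15)"
```

```text
force: [-1.1, 0.2, -1.2]
gripper_force: 68.9
t 12.13 tcp [ 0.4603 -0.064   0.3048] yaw 161.75 z [-0.106 -0.325 -0.94 ] F [-1.1  0.2 -1.2] gap 0.155 gf 68.9
dp [0.0002 0.0001 0.0007]
drot [0.0001 0.0004 0.0006]
now: L_y 14.77 L_x -0.42 depth 2.68 tilt 20.0 xt 0.1 F tool-ish X 1.1 Y -0.2 Z -1.2 T [ 0.13 -0.03 -0.  ]
force: [-0.6, 0.5, -1.1]
gripper_force: 68.9
t 12.47 tcp [ 0.4565 -0.076   0.3075] yaw 161.64 z [-0.08  -0.247 -0.966] F [-0.6  0.5 -1.1] gap 0.152 gf 68.9
dp [0.0005 0.0012 0.0007]
drot [-0.0001  0.0003  0.0003]
now: L_y 14.22 L_x -0.53 depth 2.48 tilt 15.0 xt 0.1 F tool-ish X 0.7 Y 0.3 Z -1.1 T [ 0.19 -0.11  0.01]
```

```bash
python3 -m crank '[{"dp":[0.0006,-0.0113,0.0023],"delta_rot":[-0.0069,0,0],"fingers":-1},{"dp":[0,-0.0118,0.0016],"delta_rot":[-0.0069,0,0],"fingers":-1},{"dp":[0,0,0],"delta_rot":[0,0,0],"fingers":-1},{"dp":[0,0,0],"delta_rot":[0,0,0],"fingers":-1},{"dp":[0,0,0],"delta_rot":[0,0,0],"fingers":-1}]' | grep force
python3 -c "
from h import *
edge(14.9,0,3,10)"
```

```text
force: [-0.3, -1.5, -0.8]
gripper_force: 68.9
t 12.88 tcp [ 0.4525 -0.0864  0.3081] yaw 161.76 z [-0.055 -0.167 -0.984] F [-0.3 -1.5 -0.8] gap 0.152 gf 68.9
dp [-0.0005 -0.0016 -0.0004]
drot [-0.0004  0.0002  0.0007]
now: L_y 15.34 L_x 0.11 depth 3.33 tilt 10.1 xt 0.1 F tool-ish X -0.2 Y -1.5 Z -0.8 T [-0.2   0.07 -0.01]
```

```bash
python3 -m crank '[{"dp":[0,-0.0135,0.0012],"delta_rot":[-0.0069,0,0],"fingers":-1},{"dp":[0,-0.0123,0.0016],"delta_rot":[-0.0069,0,0],"fingers":-1},{"dp":[0,0,0],"delta_rot":[0,0,0],"fingers":-1},{"dp":[0,0,0],"delta_rot":[0,0,0],"fingers":-1},{"dp":[0,0,0],"delta_rot":[0,0,0],"fingers":-1}]' | grep force
python3 -c "
from h import *
edge(15,0,3,5)"
```

```text
force: [-1.2, -0.7, -1.5]
gripper_force: 68.8
t 13.30 tcp [ 0.4482 -0.0983  0.3085] yaw 161.75 z [-0.029 -0.084 -0.996] F [-1.2 -0.7 -1.5] gap 0.149 gf 68.8
dp [-0.0011 -0.0012 -0.0004]
drot [-0.0003 -0.      0.0007]
now: L_y 15.29 L_x 0.57 depth 3.26 tilt 5.1 xt -0.0 F tool-ish X 0.9 Y -1.1 Z -1.5 T [-0.03  0.07 -0.  ]
```

```bash
python3 -m crank '[{"dp":[-0.0006,-0.013,0.0013],"delta_rot":[-0.0071,0,0],"fingers":-1},{"dp":[0,-0.0123,0.0016],"delta_rot":[-0.0071,0,0],"fingers":-1},{"dp":[0,0,0],"delta_rot":[0,0,0],"fingers":-1},{"dp":[0,0,0],"delta_rot":[0,0,0],"fingers":-1},{"dp":[0,0,0],"delta_rot":[0,0,0],"fingers":-1}]' | grep force
python3 -c "
from h import *
edge(15,0,3,0)"
```

```text
force: [-0.6, 0.5, -0.7]
gripper_force: 68.8
t 13.72 tcp [ 0.4445 -0.1104  0.308 ] yaw 161.75 z [-0.  0. -1.] F [-0.6  0.5 -0.7] gap 0.151 gf 68.8
dp [-0.0003 -0.0009  0.    ]
drot [-0.     -0.0001  0.0007]
now: L_y 15.43 L_x 0.23 depth 3.00 tilt 0.0 xt -0.0 F tool-ish X 0.7 Y 0.3 Z -0.7 T [0.   0.   0.02]
```

Upright in the bore with no load. Sliding it down, checking the force on the way.

```bash
python3 -m crank '[{"dp":[0,-0.0004,0.004],"delta_rot":[0,0,0],"fingers":-1},{"dp":[0,0,0.006],"delta_rot":[0,0,0],"fingers":-1},{"dp":[0,0,0.006],"delta_rot":[0,0,0],"fingers":-1},{"dp":[0,0,0.004],"delta_rot":[0,0,0],"fingers":-1},{"dp":[0,0,0],"delta_rot":[0,0,0],"fingers":-1},{"dp":[0,0,0],"delta_rot":[0,0,0],"fingers":-1}]' | grep force
python3 -c "
from h import *
edge(15,0,55,0)"
```

```text
force: [0.6, -0.3, -1.0]
gripper_force: 68.8
t 14.22 tcp [ 0.4444 -0.1111  0.2978] yaw 161.74 z [-0.     0.001 -1.   ] F [ 0.6 -0.3 -1. ] gap 0.152 gf 68.8
dp [-0.0002  0.0005  0.0837]
drot [ 0.0001 -0.0001  0.0007]
now: L_y 14.80 L_x 0.17 depth 13.15 tilt -0.0 xt -0.0 F tool-ish X -0.6 Y -0.1 Z -1.0 T [ 0.01 -0.01  0.04]
```

```bash
python3 -m crank '[{"dp":[0,0,0.008],"delta_rot":[0,0,0],"fingers":-1},{"dp":[0,0,0.008],"delta_rot":[0,0,0],"fingers":-1},{"dp":[0,0,0.008],"delta_rot":[0,0,0],"fingers":-1},{"dp":[0,0,0.008],"delta_rot":[0,0,0],"fingers":-1},{"dp":[0,0,0.008],"delta_rot":[0,0,0],"fingers":-1},{"dp":[0,0,0],"delta_rot":[0,0,0],"fingers":-1},{"dp":[0,0,0],"delta_rot":[0,0,0],"fingers":-1}]' | grep force
python3 -c "
from h import *
edge(15,0,55,0)"
python3 -m crank '[{"dp":[0,0,0.008],"delta_rot":[0,0,0],"fingers":-1},{"dp":[0,0,0.008],"delta_rot":[0,0,0],"fingers":-1},{"dp":[0,0,0.008],"delta_rot":[0,0,0],"fingers":-1},{"dp":[0,0,0.006],"delta_rot":[0,0,0],"fingers":-1},{"dp":[0,0,0.004],"delta_rot":[0,0,0],"fingers":-1},{"dp":[0,0,0],"delta_rot":[0,0,0],"fingers":-1},{"dp":[0,0,0],"delta_rot":[0,0,0],"fingers":-1}]' | grep force
python3 -c "
from h import *
edge(15,0,55,0)"
```

```text
force: [0.2, -0.2, -0.4]
gripper_force: 68.8
t 14.80 tcp [ 0.4443 -0.1112  0.2777] yaw 161.73 z [-0.001  0.001 -1.   ] F [ 0.2 -0.2 -0.4] gap 0.152 gf 68.8
dp [-0.0003  0.0007  0.0435]
drot [ 0.0001 -0.0001  0.0006]
now: L_y 14.75 L_x 0.24 depth 33.25 tilt -0.0 xt -0.0 F tool-ish X -0.2 Y -0.1 Z -0.4 T [-0.01 -0.02 -0.04]
force: [-0.2, -0.0, -1.2]
gripper_force: 68.8
t 15.38 tcp [ 0.4444 -0.1112  0.261 ] yaw 161.73 z [-0.     0.001 -1.   ] F [-0.2 -0.  -1.2] gap 0.153 gf 68.8
dp [-0.      0.0007  0.0099]
drot [ 0.0001 -0.      0.0006]
now: L_y 14.75 L_x 0.05 depth 50.03 tilt -0.0 xt -0.0 F tool-ish X 0.2 Y -0.1 Z -1.2 T [-0.01 -0.02  0.02]
```

Last 5 mm in small steps.

```bash
python3 -m crank '[{"dp":[0,0,0.003],"delta_rot":[0,0,0],"fingers":-1},{"dp":[0,0,0.003],"delta_rot":[0,0,0],"fingers":-1},{"dp":[0,0,0.002],"delta_rot":[0,0,0],"fingers":-1},{"dp":[0,0,0],"delta_rot":[0,0,0],"fingers":-1},{"dp":[0,0,0],"delta_rot":[0,0,0],"fingers":-1}]' | grep force
python3 -c "
from h import *
edge(15,0,55,0)"
python3 -m crank '[{"dp":[0,0,0.0015],"delta_rot":[0,0,0],"fingers":-1},{"dp":[0,0,0.001],"delta_rot":[0,0,0],"fingers":-1},{"dp":[0,0,0],"delta_rot":[0,0,0],"fingers":-1},{"dp":[0,0,0],"delta_rot":[0,0,0],"fingers":-1}]' | grep force
python3 -c "
from h import *
edge(15,0,55,0)"
```

```text
force: [0.1, 0.5, -0.7]
gripper_force: 68.8
t 15.80 tcp [ 0.4445 -0.1112  0.2571] yaw 161.73 z [ 0.     0.001 -1.   ] F [ 0.1  0.5 -0.7] gap 0.149 gf 68.8
dp [0.     0.0007 0.0022]
drot [ 0.0001 -0.      0.0006]
now: L_y 14.72 L_x -0.02 depth 53.91 tilt -0.0 xt -0.0 F tool-ish X 0.1 Y 0.5 Z -0.7 T [-0.01  0.01 -0.04]
force: [-0.5, 0.3, 1.9]
gripper_force: 69.3
t 16.13 tcp [ 0.4445 -0.1113  0.2561] yaw 161.73 z [ 0.  0. -1.] F [-0.5  0.3  1.9] gap 0.153 gf 69.3
dp [0.0002 0.0008 0.0002]
drot [0.0001 0.0001 0.0007]
now: L_y 14.69 L_x -0.13 depth 54.91 tilt -0.0 xt 0.0 F tool-ish X 0.6 Y 0.1 Z 1.9 T [-0.06  0.08 -0.04]
```

Home: light contact at 54.9 mm. Turning clockwise.

```bash
python3 -m crank '[{"dp":[0,0,0.0004],"delta_rot":[0,0,0.008],"fingers":-1},{"dp":[0,0,0],"delta_rot":[0,0,0.012],"fingers":-1},{"dp":[0,0,0],"delta_rot":[0,0,0.012],"fingers":-1},{"dp":[0,0,0],"delta_rot":[0,0,0.012],"fingers":-1},{"dp":[0,0,0],"delta_rot":[0,0,0.012],"fingers":-1},{"dp":[0,0,0],"delta_rot":[0,0,0],"fingers":-1},{"dp":[0,0,0],"delta_rot":[0,0,0],"fingers":-1}]' | grep force
python3 -c "
from h import *
edge(15,0,55,0)"
python3 -m crank '[{"dp":[0,0,0],"delta_rot":[0,0,0.012],"fingers":-1},{"dp":[0,0,0],"delta_rot":[0,0,0.012],"fingers":-1},{"dp":[0,0,0],"delta_rot":[0,0,0.012],"fingers":-1},{"dp":[0,0,0],"delta_rot":[0,0,0.012],"fingers":-1},{"dp":[0,0,0],"delta_rot":[0,0,0.012],"fingers":-1},{"dp":[0,0,0],"delta_rot":[0,0,0],"fingers":-1},{"dp":[0,0,0],"delta_rot":[0,0,0],"fingers":-1}]' | grep force
python3 -c "
from h import *
edge(15,0,55,0)"
```

```text
force: [-0.2, 0.2, 4.2]
gripper_force: 69.5
t 16.72 tcp [ 0.4449 -0.1114  0.2561] yaw 141.68 z [ 0.002 -0.    -1.   ] F [-0.2  0.2  4.2] gap 0.149 gf 69.5
dp [0.0013 0.0004 0.0002]
drot [ 0.0001  0.0002 -0.0551]
now: L_y 14.68 L_x -0.76 depth 54.90 tilt -0.0 xt 0.1 F tool-ish X 0.3 Y 0.1 Z 4.2 T [ 0.01 -0.05 -0.06]
force: [0.1, 1.0, 5.3]
gripper_force: 69.8
t 17.30 tcp [ 0.4449 -0.1114  0.2561] yaw 120.14 z [ 0.002  0.    -1.   ] F [0.1 1.  5.3] gap 0.155 gf 69.8
dp [ 0.0013 -0.0001  0.0001]
drot [ 0.0002  0.0002 -0.1149]
now: L_y 14.69 L_x -0.73 depth 54.94 tilt -0.0 xt 0.1 F tool-ish X 0.2 Y 0.9 Z 5.3 T [ 0.03 -0.01 -0.04]
```

```bash
python3 -m crank '[{"dp":[0,0,0],"delta_rot":[0,0,0.01],"fingers":-1},{"dp":[0,0,0],"delta_rot":[0,0,0.01],"fingers":-1},{"dp":[0,0,0],"delta_rot":[0,0,0.005],"fingers":-1},{"dp":[0,0,0],"delta_rot":[0,0,0],"fingers":-1},{"dp":[0,0,0],"delta_rot":[0,0,0],"fingers":-1}]' | grep force
python3 -c "
from h import *
edge(15,0,55,0)"
python3 -m crank '[{"dp":[0,0,0],"delta_rot":[0,0,0.005],"fingers":-1},{"dp":[0,0,0],"delta_rot":[0,0,0],"fingers":-1},{"dp":[0,0,0],"delta_rot":[0,0,0],"fingers":-1}]' | grep force
python3 -c "
from h import *
edge(15,0,55,0)"
```

```text
force: [1.3, 0.7, 4.7]
gripper_force: 69.8
t 17.72 tcp [ 0.4449 -0.1114  0.2561] yaw 111.14 z [ 0.002 -0.    -1.   ] F [1.3 0.7 4.7] gap 0.156 gf 69.8
dp [ 0.0013 -0.0003  0.0001]
drot [ 0.0002  0.0002 -0.1399]
now: L_y 14.67 L_x -0.76 depth 54.93 tilt -0.0 xt 0.1 F tool-ish X -1.0 Y 1.1 Z 4.7 T [ 0.01 -0.06 -0.01]
force: [1.3, -0.4, 5.8]
gripper_force: 69.8
t 17.97 tcp [ 0.4449 -0.1115  0.2561] yaw 109.34 z [ 0.002 -0.    -1.   ] F [ 1.3 -0.4  5.8] gap 0.151 gf 69.8
dp [ 0.0013 -0.0003  0.0001]
drot [ 0.0002  0.0002 -0.1449]
now: L_y 14.64 L_x -0.75 depth 54.93 tilt -0.0 xt 0.1 F tool-ish X -1.4 Y 0.1 Z 5.8 T [ 0.05 -0.1  -0.01]
```

```bash
python3 -m crank '[{"dp":[0,0,0],"delta_rot":[0,0,0.004],"fingers":-1},{"dp":[0,0,0],"delta_rot":[0,0,0],"fingers":-1},{"dp":[0,0,0],"delta_rot":[0,0,0],"fingers":-1}]' | grep force
python3 -c "
from h import *
edge(15,0,55,0)"
python3 -m crank '[{"dp":[0,0,0],"delta_rot":[0,0,0.004],"fingers":-1},{"dp":[0,0,0],"delta_rot":[0,0,0],"fingers":-1},{"dp":[0,0,0],"delta_rot":[0,0,0],"fingers":-1}]' | grep force
python3 -c "
from h import *
edge(15,0,55,0)"
```

```text
force: [1.6, -0.1, 5.5]
gripper_force: 69.8
t 18.22 tcp [ 0.445  -0.1115  0.2561] yaw 107.9 z [ 0.002 -0.    -1.   ] F [ 1.6 -0.1  5.5] gap 0.153 gf 69.8
dp [ 0.0014 -0.0004  0.0001]
drot [ 0.0002  0.0002 -0.1489]
now: L_y 14.64 L_x -0.80 depth 54.93 tilt -0.0 xt 0.1 F tool-ish X -1.6 Y 0.4 Z 5.5 T [-0.01 -0.04 -0.02]
force: [0.6, 0.6, 5.3]
gripper_force: 69.8
t 18.47 tcp [ 0.4449 -0.1114  0.2561] yaw 106.51 z [ 0.001 -0.    -1.   ] F [0.6 0.6 5.3] gap 0.153 gf 69.8
dp [ 0.0013 -0.0004  0.0001]
drot [ 0.0002  0.0002 -0.1528]
now: L_y 14.62 L_x -0.74 depth 54.94 tilt -0.0 xt 0.1 F tool-ish X -0.4 Y 0.8 Z 5.3 T [ 0.   -0.05  0.1 ]
```

```bash
python3 -m crank '[{"dp":[0,0,0],"delta_rot":[0,0,0.003],"fingers":-1},{"dp":[0,0,0],"delta_rot":[0,0,0],"fingers":-1},{"dp":[0,0,0],"delta_rot":[0,0,0],"fingers":-1}]' | grep force
python3 -c "
from h import *
edge(15,0,55,0)"
python3 - <<'E'
from h import *
p,d=manip.snapshot("scene");cv2.imwrite("pics/c5.png",cv2.resize(p[230:320,255:345,::-1],(540,540),interpolation=cv2.INTER_CUBIC))
E
```

```text
force: [0.5, 0.8, 5.4]
gripper_force: 70.0
t 18.72 tcp [ 0.445  -0.1114  0.2561] yaw 105.55 z [ 0.001 -0.001 -1.   ] F [0.5 0.8 5.4] gap 0.153 gf 70.0
dp [ 0.0013 -0.0005  0.0001]
drot [ 1.000e-04  2.000e-04 -1.554e-01]
now: L_y 14.57 L_x -0.77 depth 54.93 tilt 0.0 xt 0.1 F tool-ish X -0.2 Y 0.9 Z 5.4 T [ 0.13 -0.11  0.58]
```

View pics/c5.png

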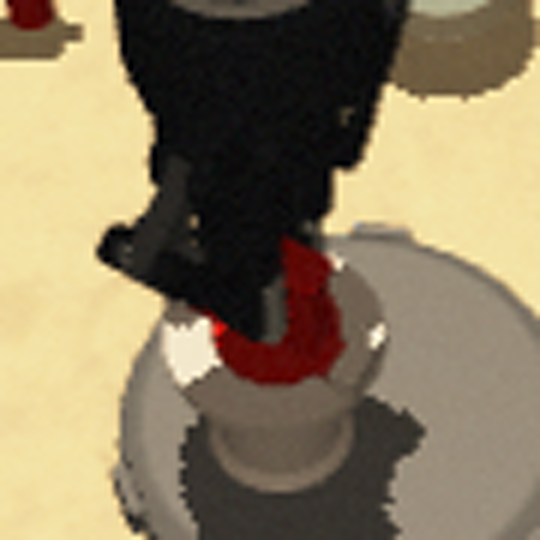

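The stop is felt (moment 0.58 N m). The picture shows the flange flat on the collar at crop (280,345). I relax the turn, release and lift off.

```bash
python3 -m crank '[{"dp":[0,0,-0.0008],"delta_rot":[0,0,-0.0035],"fingers":-1},{"dp":[0,0,0],"delta_rot":[0,0,0],"fingers":-1},{"dp":[0,0,0],"delta_rot":[0,0,0],"fingers":-1}]' 
python3 -m crank '[{"dp":[0,0,0],"delta_rot":[0,0,0],"fingers":-0.3},{"dp":[0,0,0],"delta_rot":[0,0,0],"fingers":-0.3},{"dp":[0,0,0],"delta_rot":[0,0,0],"fingers":-0.3},{"dp":[0,0,0],"delta_rot":[0,0,0],"fingers":-0.3},{"dp":[0,0,-0.01],"delta_rot":[0,0,0],"fingers":-0.2},{"dp":[0,0,-0.03],"delta_rot":[0,0,0],"fingers":-0.2},{"dp":[0,0,-0.05],"delta_rot":[0,0,0],"fingers":-0.2},{"dp":[0,0,-0.05],"delta_rot":[0,0,0],"fingers":0},{"dp":[0,0,-0.05],"delta_rot":[0,0,0],"fingers":0},{"dp":[0,0,0],"delta_rot":[0,0,0],"fingers":0}]'
python3 -m crank '[{"dp":[0,0.06,-0.03],"delta_rot":[0,0,0],"fingers":0},{"dp":[0,0.07,0],"delta_rot":[0,0,0],"fingers":0},{"dp":[0,0.07,0],"delta_rot":[0,0,0],"fingers":0},{"dp":[0,0.07,0],"delta_rot":[0,0,0],"fingers":0},{"dp":[0,0.05,0],"delta_rot":[0,0,0],"fingers":0},{"dp":[0,0,0],"delta_rot":[0,0,0],"fingers":0},{"dp":[0,0,0],"delta_rot":[0,0,0],"fingers":0}]'
python3 - <<'E'
from h import *
out=[]
for n,w in(("scene",45),("top",30)):
    p,d=manip.snapshot(n);c=proj(n,[.4445,-.1113,.2])[0].astype(int);out.append(cv2.resize(p[c[1]-w:c[1]+w,c[0]-w:c[0]+w,::-1],(400,400),interpolation=cv2.INTER_CUBIC))
    H=cv2.cvtColor(np.ascontiguousarray(p),cv2.COLOR_RGB2HSV).astype(int)
    m=((H[:,:,0]<8)|(H[:,:,0]>172))&(H[:,:,1]>130);P,_=cloud(n,d,m)
    s=(abs(P[:,0]-.4445)<.04)&(abs(P[:,1]+.111)<.04)&(P[:,2]>.204);q=P[s]
    if s.sum()>5:print(n,s.sum(),np.median(q[:,2]),q.mean(0),cv2.minAreaRect((q[:,:2]*1000).astype(np.float32)))
cv2.imwrite("pics/c6.png",np.hstack(out))
E
```

```text
t: 19.02
tcp_pos: [0.4449, -0.1114, 0.2561]
tool_rot: [0.598, 0.801, 0.0, 0.0]
force: [1.3, -0.1, 2.6]
finger_gap: 0.151
gripper_force: 69.4
t: 19.85
tcp_pos: [0.4464, -0.1122, 0.3558]
tool_rot: [0.598, 0.801, 0.001, 0.005]
force: [0.2, -0.1, -0.6]
finger_gap: 0.499
gripper_force: 0.0
t: 20.43
tcp_pos: [0.5982, -0.0654, 0.3649]
tool_rot: [0.598, 0.802, -0.0, -0.001]
force: [-0.9, 0.1, -0.8]
finger_gap: 0.498
gripper_force: 0.0
scene 182 0.2143651443239598 [ 0.4423927  -0.11464483  0.21327141] ((443.8084716796875, -113.32575225830078), (17.560903549194336, 38.93010330200195), 16.44611930847168)
top 76 0.21426923095672867 [ 0.44598501 -0.11121113  0.21425056] ((446.558837890625, -111.01441955566406), (15.198504447937012, 36.60706329345703), 17.69866371154785)
```

View pics/c6.png

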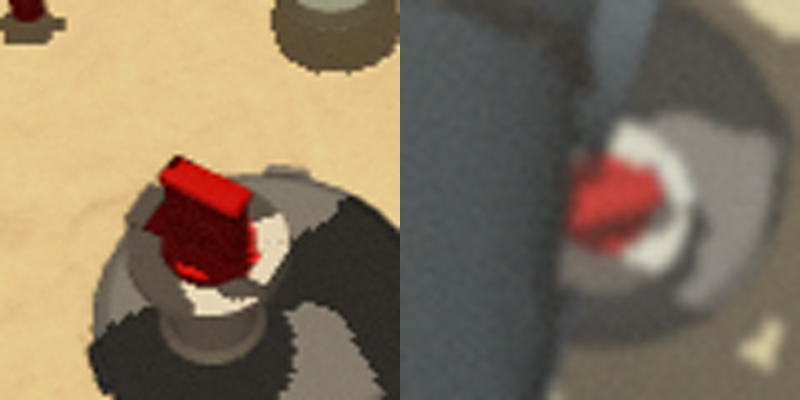

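The wing's top is at z = 0.214 m (expected 0.213), its line is about 107°, and the lugs sit under the catches at scene crop (150,215) and (255,265). The robot is clear, so I hand in.

```bash
python3 -c "
from station import manip
print(manip.sign_off())"
```

```text
the job is handed in; nothing more can be done
None
```

The red pusher is fully home in the feed tube and turned clockwise against its stop; it went in tilted 20° after feeling for the bore, forces stayed low, and I handed the job in at about 20 s with the robot clear.

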